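# Seat a leg foot under a clamped beam for tacking

### The job

Take the steel leg foot off the welding bench and slide it between the fixture's two guide bars, with the front of its plate under the clamped beam, until it drops over the locating pin; then press it firmly down flat on the fixture bed. Finish while still holding it pressed down there with the gripper, as you would for the tack weld; do not let go. Leave the other things lying on the bench alone.

Things in the scene. Friction and masses are not known exactly. Their poses are not given: they have to be found in the camera images.
- foot_mid (a point): Leg foot, bare steel, 0.6 to 0.8 kg, loose, upright on the bench left or right of the fixture: flat plate 100 (its x) x 70 (y) x 8 mm, a 35 mm square hollow post 110 mm tall welded on its middle, faces square to the plate. This point: post axis, half-way up, 59 mm above the underside; z up. On the axis the plate has an 18 mm through hole, hidden in the post. Same either way round (half turn).
- foot: The same leg foot, origin at the centre of its plate's underside, on the hole's axis; axes as foot_mid. The post's top is 118 mm above this. Held down firmly: a steady push of some 15 to 25 N, kept up to the end; at the least the plate must bear on the bed with 12 N, its own weight of 6 to 8 N included.
- pin (a point): Locating pin's axis at the top face of the fixture's bed. The fixed pin stands 12 mm above the bed: 16 mm diameter for the lower 6 mm, then a cone up to a flat 10 mm top, so it catches the hole from up to about 4 mm off. The foot plate hides it. Seated, the plate lies flat on the bed and foot_mid is 59 mm above this point; resting on top of the pin, 71 mm above.
- jig: Weld fixture, fixed on the bench; place and yaw differ each run. Origin on the bench surface straight below the pin; x points from the open loading side (nearest the robot) towards the beam, y along the beam, z up. Two toggle clamps at y = -115 and 115 mm hold the beam; arms up to z = 120 mm above it, levers behind it up to z = 142 mm.
- guides (a point): Point midway between the two guide bars at their mouth, on the bed, 55 mm on the loading side of the pin; axes as the fixture. The bars run 130 mm along x from here, 20 mm high, 18 mm wide, inner faces at y = -37.5 and 37.5 mm: 2.5 mm play each side of the 70 mm plate. Open above, except under the beam. From here towards the robot their ends flare outward for another 34 mm.
- beam (a point): Middle of the lower edge of the beam's face that looks to the loading side; axes as the fixture. Hollow steel beam, fixed, 320 mm along y, 50 mm wide (to +x from here), 40 mm high, underside 30 mm above the bed, 19.5 mm beyond the pin's axis. With the foot on the pin, one end of its plate lies 30 mm under the beam and the post stands 2 mm short of the beam's face.
- bed: The fixture's flat bed plate, 20 mm thick (top 20 mm above the bench), same origin and axes as the fixture, from x = -110 to 130 mm and y = -140 to 140 mm. The foot plate is pressed on its top face.
- can: Bystander: closed spray can, 66 mm diameter, 165 mm tall, standing on the bench on the side of the fixture where the foot is not. Origin at the centre of its underside.
- brush: Bystander: wire brush with a wooden handle, about 260 mm long and 28 mm high, lying on the bench. Origin near its middle, on the bench.
- clamp: Bystander: screw clamp, about 300 mm long, 120 mm wide and 22 mm high, lying flat on the bench. Origin at the middle of its bar, on the bench.
- magnet: Bystander: grey triangular magnetic welding square, 90 by 90 mm and 16 mm high, lying flat on the bench. Origin near its middle, on the bench.
Mind the look-alikes: they are no part of the job. There is more than one size of the foot; the job needs the largest.

How it is judged:
By the outcome, as a careful person would: the job done as asked, in the order asked, and still so for the second after the job is handed in, while the arm keeps its last pose, push and grip.
It also fails if it takes over 48 s, if anything falls off the work surface, if the arm or the gripper's body presses on something with over 40 N, if the wrist force passes 120 N, or if a joint passes its speed limit or range.

### The arm

A 6-joint arm with a two-finger parallel gripper is mounted at the origin on the work surface. World frame = base frame: x ahead of the robot, y to its left, z up, the work surface at z = 0. Lengths are in mm, angles in degrees, forces in N, time in s.
With the tool pointing down it reaches from about 300 to 850 mm from the base axis. Payload 4.2 kg.
Tool frame: the origin (TCP) lies at the very end of the fingers, on their centre line; the grasp point (between the pads) lies 19 mm behind it (env.grip_depth is the distance from the TCP to the grasp point, in mm); y points along the fingers, z is the direction in which the jaws open and shut, and the axes are right-handed (so a half turn about y gives the same grasp; the last joint's range is limited). The gripper opens to 91 mm and grips with 3 to 60 N. Pads are 32 mm wide; open, the fingers measure 118 mm over their backs; the gripper's body (76 mm by 178 mm) begins 60 mm behind the grasp point.
Start: joints at [-73.453, 18.312, 89.639, -0, 72.044, -1.146], TCP at [174.755, -547.817, 213.976] pointing down, gripper open.
Joint ranges: [-177.97, 177.97], [-48.28, 115.42], [12.27, 149.76], [-77.06, 257.06], [2.81, 150.46], [-146.56, 146.56]. Speed limits (degrees/s): [147.25, 147.25, 180, 180, 180, 180].

### API

Orientations are given as [roll, pitch, yaw] about the fixed x, y, z axes, in that order (R = Rz(yaw) Ry(pitch) Rx(roll)).
In Python, from workcell import state, imaging, job, env gives the robot as it stands.
- The arm moves only by the shell command python3 -m pendant 'ROWS' [FORCE]. ROWS is JSON, a list of rows, each an object with "delta_pos": the shift along the tool's x, y, z in cm, a list of three; "twist": the turn, a rotation vector about the tool's x, y, z in degrees, a list of three; "grip": the opening in per cent of the stroke, from 0 (shut) to 100 (fully open). In form: [{"delta_pos": [tx, ty, tz], "twist": [wx, wy, wz], "grip": grip}, ...]. A call has exactly 5 rows; each row is the pose to reach, as a shift and turn from the pose commanded when the call began, along the tool's axes at that moment; what a row does not reach only later rows make up. A row lasts 1/10 s, in which the tool goes at most 50 mm and 8.59 degrees, less where a joint would pass 70% of its speed; a pose out of reach is approached as far as the arm can. A call with a gripper value outside its range is refused whole. The fingers move at their own pace and stop on an object; FORCE is the grip in N (left out, the last holds). Time passes only in rows, so rows that repeat a pose let the fingers close, or fill a call up. It gives the time, the measured TCP pose, the force and the opening at its end, in the units of the state.
- state(): the state, without advancing time (a new reading comes with each control period).
- imaging.grab_frame(name): name is "side" or "top"; returns (picture, depth): 384x512x3 uint8, red, green, blue; 384x512 float32, mm along the optical axis (not along the pixel's ray), 0 where there is no reading.
- imaging.camera_info(name): a dict with "fx", "fy", "cx", "cy" (pixels), "k1" (the pictures are not rectified: a ray, as slopes to the right and down, at radius r is drawn at 1 + k1 r^2 times it, then the intrinsics apply), "R" (3x3) and "t" (3): a world point X has camera coordinates R X + t. Camera axes: x right, y down, z forward; pixel columns grow to the right and rows downward; lengths in mm; the calibration is good to about 2 mm. A picture is of the moment at which its call begins. camera_info takes no time and is no camera call.
- job.job_done(): hands the job in, once; it reports no verdict.
The state is a dict: "time_s": time; "qpos": joint angles; "qvel": joint speeds; "effort": joint torques, N m; "ee_pos": TCP position; "ee_rot": TCP orientation; "force": force on the tool from outside, world axes, zero at the start; "torque": the same for the moment, N m; "gripper_width": finger opening in mm.
Only numpy, scipy, OpenCV 4.12 (cv2) and the standard library are available. Lean on these libraries where they do the work, as an engineer would, in place of code of your own. Each camera call takes 0.05 s, during which the arm holds its last target.

## Working session

There is one attempt and no reset: what is moved stays moved. The work goes in short steps, Python scripts to look and compute and a shell command to move; the robot and the scene stay as the last step left them, time stands still between calls to the robot, and variables do not carry over. Pictures are saved under pics/ and viewed, and the job is handed in when it is done.

```bash
ls; mkdir -p pics; python3 - <<'E'
from workcell import state, imaging, job, env
import cv2, numpy as np
print(state())
for n in ("side","top"):
    p,d=imaging.grab_frame(n); cv2.imwrite(f"pics/{n}0.png",p[:,:,::-1]); np.savez(f"pics/{n}0.npz",p=p,d=d)
    print(n,imaging.camera_info(n))
E
```

```text
pics
{'time_s': 0.0, 'qpos': array([-7.34541527e+01,  1.83524082e+01,  8.97048967e+01,  1.13709500e-03,
        7.20432845e+01, -1.14641015e+00]), 'qvel': array([ 0.05097012,  0.03142233, -0.02635793, -0.04249961, -0.00788568,
       -0.12519243]), 'effort': array([-8.19119577e-05, -4.12459230e+01, -2.31968307e+01,  7.26711075e-02,
        4.57304379e-02, -1.44236333e-04]), 'ee_pos': array([ 174.60769208, -547.33431521,  213.12281137]), 'ee_rot': array([-9.01005476e+01,  3.09339295e-03, -1.62308097e+02]), 'force': array([-0.45953787,  0.39026324,  0.78706761]), 'torque': array([-0.024024  , -0.03133621, -0.01383242]), 'gripper_width': 90.66205073521552}
side {'fx': 350.32581627678, 'fy': 350.32581627678, 'cx': 256.2218238824431, 'cy': 196.09333423083575, 'k1': -0.029417522035027035, 'R': array([[-0.99486398, -0.10066005, -0.01064064],
       [-0.03670881,  0.45676503, -0.88882966],
       [ 0.09432991, -0.88387401, -0.45811419]]), 't': array([490.8595167 , 124.94156214, 799.38971073])}
top {'fx': 468.98960591598745, 'fy': 468.98960591598745, 'cx': 251.1203041699026, 'cy': 193.33310533171976, 'k1': 0.06438862165434028, 'R': array([[-0.02149861, -0.99969765,  0.01193351],
       [-0.99699135,  0.02054823, -0.07473962],
       [ 0.07447181, -0.01350441, -0.99713168]]), 't': array([ -57.33467572,  520.32821391, 1269.94867281])}
```

View pics/top0.png

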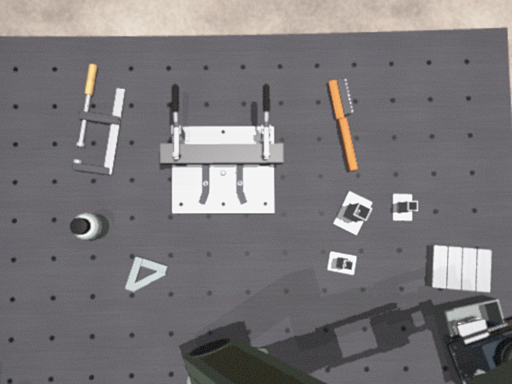

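View pics/side0.png

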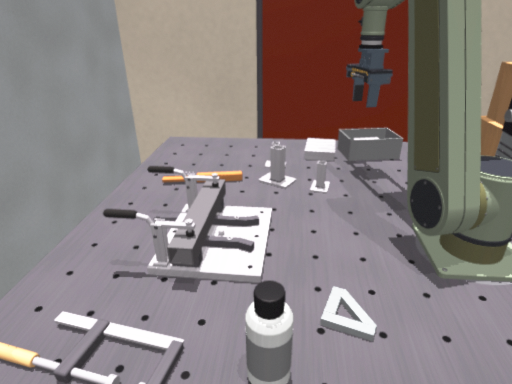

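The top view shows the largest foot at about (353,212), with two smaller ones at (342,263) and (403,207). The fixture is centred near (223,172). I'll zoom in on both.

```bash
cat > h.py <<'E'
import numpy as np, cv2
from workcell import imaging
def cam(n):
    c=imaging.camera_info(n); return c
def ray(n,u,v):
    c=cam(n); x=(u-c['cx'])/c['fx']; y=(v-c['cy'])/c['fy']
    a,b=x,y
    for _ in range(20):
        s=1+c['k1']*(a*a+b*b); a,b=x/s,y/s
    R=np.array(c['R']); t=np.array(c['t'])
    return -R.T@t, R.T@np.array([a,b,1.0])
def onz(n,u,v,z):
    o,d=ray(n,u,v); return o+d*(z-o[2])/d[2]
def proj(n,X):
    c=cam(n); q=np.array(c['R'])@np.array(X,float)+np.array(c['t']); a,b=q[0]/q[2],q[1]/q[2]; s=1+c['k1']*(a*a+b*b)
    return np.array([c['cx']+c['fx']*a*s, c['cy']+c['fy']*b*s])
E
python3 - <<'E'
import cv2,numpy as np
t=np.load('pics/top0.npz')['p'][:,:,::-1]
cv2.imwrite('pics/zfoot.png',cv2.resize(t[180:285,320:430],None,fx=6,fy=5.5,interpolation=cv2.INTER_CUBIC))
cv2.imwrite('pics/zjig.png',cv2.resize(t[80:220,155:290],None,fx=4,fy=4,interpolation=cv2.INTER_CUBIC))
E
```

```text
(no output)
```

View pics/zfoot.png

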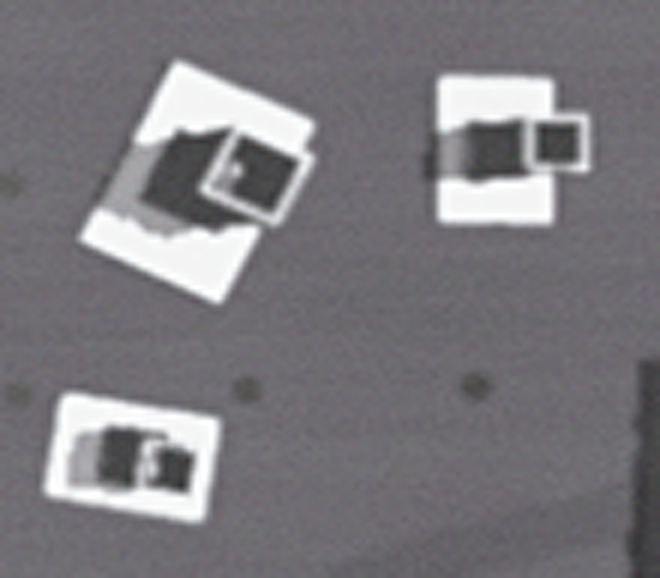

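View pics/zjig.png

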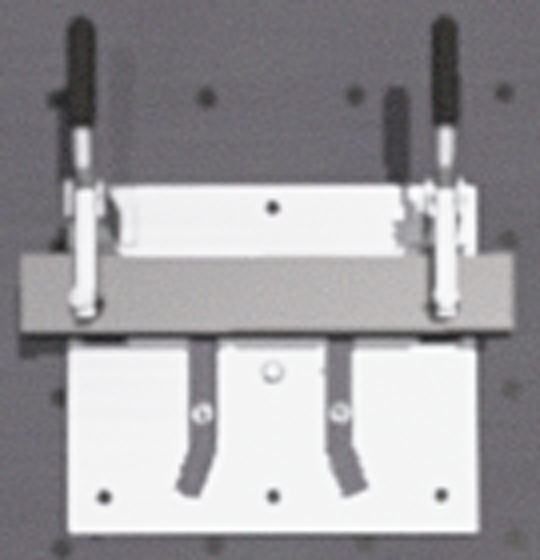

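```bash
cat > m.py <<'E'
import cv2,numpy as np
from h import *
p=np.load('pics/top0.npz')['p']; d=np.load('pics/top0.npz')['d']
g=cv2.cvtColor(p,cv2.COLOR_RGB2GRAY)
def f(cx,cy,s=1): 
    c=np.array(cx,np.float32).reshape(-1,1,2)
    return cv2.cornerSubPix(g,c,(3,3),(-1,-1),(3,50 if False else 50,0.001)).reshape(-1,2)
foot0=[(178/6+320-.4,60/5.5+180-.4),(315/6+320-.4,125/5.5+180-.4),(220/6+320-.4,303/5.5+180-.4),(80/6+320-.4,240/5.5+180-.4)]
fc=f(foot0,0); print(fc)
W=np.array([onz('top',u,v,8) for u,v in fc]); print(W.round(1)); 
print('plate sides',[np.linalg.norm(W[i]-W[(i+1)%4]).round(1) for i in range(4)],'ctr',(W[0]+W[2])/2,(W[1]+W[3])/2)
l=(W[0]+W[1])/2-(W[2]+W[3])/2; print('long axis yaw',np.degrees(np.arctan2(l[1],l[0])))
s=(W[0]+W[3])/2-(W[1]+W[2])/2; print('short yaw',np.degrees(np.arctan2(s[1],s[0])))
# post top outer corners z=118
pt=[(237,124),(315,152),(277,226),(202,190)]
pc=np.array([(x/6+320-.4,y/5.5+180-.4) for x,y in pt]); P=np.array([onz('top',u,v,118) for u,v in pc]); print('post',P.round(1),P.mean(0))
# bed
bc=f([(68/4+155-.4,533/4+80-.4),(478/4+155-.4,531/4+80-.4),(476/4+155-.4,185/4+80-.4)],0); print(bc)
B=np.array([onz('top',u,v,20) for u,v in bc]); print(B.round(1), np.linalg.norm(B[0]-B[1]),np.linalg.norm(B[1]-B[2]))
a=B[0]-B[1]; print('jig yaw from front',np.degrees(np.arctan2(-a[0],a[1])), 'side',np.degrees(np.arctan2(*(B[2]-B[1])[1::-1])))
print('pin top',onz('top',272/4+155-.4,371/4+80-.4,32))
# bolts on guide bars z=40
for x,y in [(202,413),(340,413)]: print('bolt',onz('top',x/4+155-.4,y/4+80-.4,40))
E
python3 m.py
```

```text
[[348.91742 190.41551]
 [372.21344 202.0329 ]
 [355.98938 234.90549]
 [332.6157  223.0088 ]]
[[ 522.4 -340.     8. ]
 [ 488.8 -403.1    8. ]
 [ 399.1 -354.8    8. ]
 [ 433.1 -291.7    8. ]]
plate sides [np.float64(71.4), np.float64(101.9), np.float64(71.6), np.float64(101.6)] ctr [ 460.77729266 -347.40233373    8.        ] [ 460.95583498 -347.40313305    8.        ]
long axis yaw -28.35963522997424
short yaw 61.831587897040514
post [[ 483.6 -340.1  118. ]
 [ 470.1 -372.4  118. ]
 [ 436.4 -355.   118. ]
 [ 453.5 -324.2  118. ]] [ 460.91855537 -347.95608583  118.        ]
[[171.71278 212.75563]
 [274.00626 212.55643]
 [273.57233 126.57902]]
[[ 470.3  149.7   20. ]
 [ 464.8 -129.9   20. ]
 [ 703.6 -134.6   20. ]] 279.5889189587336 238.75002490363687
jig yaw from front -1.1155095849037244 side -1.1335640750921343
pin top [577.13588978   8.50834061  32.        ]
bolt [548.51074901  55.92226066  40.        ]
bolt [546.6290837  -37.39486028  40.        ]
```

Measured from the images, with the plate coming out at 101.8 × 71.5 mm, which confirms it is the largest foot:

| Item | Position (mm) | Yaw (°) |
|---|---|---|
| Foot | (460.9, -347.5) | -28.3 |
| Pin | (577.3, 8.3) | -1.12 |

Next is a small planner that gives the shift to a target in tool axes.

```bash
cat > plan.py <<'E'
import sys,numpy as np
from scipy.spatial.transform import Rotation as Ro
from workcell import state
def go(x,y,z,yaw):
    s=state(); R=Ro.from_euler('xyz',s['ee_rot'],degrees=True)
    T=Ro.from_euler('xyz',[-90,0,yaw],degrees=True)
    print('cm',(R.inv().apply(np.array([x,y,z])-s['ee_pos'])/10).round(2),'tw',(R.inv()*T).as_rotvec(degrees=True).round(2))
    print('t',round(s['time_s'],2),'pos',s['ee_pos'].round(1),'rot',s['ee_rot'].round(2),'F',s['force'].round(1),'T',s['torque'].round(2),'w',round(s['gripper_width'],1),'q',s['qpos'].round(1))
if __name__=='__main__': go(*map(float,sys.argv[1:]))
E
python3 plan.py 460.9 -347.5 190 -208.3
```

```text
cm [-33.35   2.34 -10.34] tw [9.000e-02 4.599e+01 4.000e-02]
t 0.1 pos [ 174.6 -547.4  213.2] rot [ -90.09    0.   -162.31] F [-0.2  0.2 -0.1] T [0.02 0.02 0.02] w 91.3 q [-73.5  18.3  89.7  -0.   72.   -1.1]
```

```bash
python3 -m pendant '[{"delta_pos":[-4,0,-1.2],"twist":[0,8,0],"grip":100},{"delta_pos":[-8.5,0,-2.6],"twist":[0,16,0],"grip":100},{"delta_pos":[-13,0,-4],"twist":[0,24,0],"grip":100},{"delta_pos":[-17.5,0,-5.4],"twist":[0,32,0],"grip":100},{"delta_pos":[-22,0,-6.8],"twist":[0,40,0],"grip":100}]' 40; python3 plan.py 460.9 -347.5 190 -208.3
```

```text
time_s: 0.6
ee_pos: [361.9, -416.9, 213.6]
ee_rot: [-90.0, -0.0, 158.0]
force: [-0.8, -0.9, -0.1]
gripper_width: 91.1
cm [ -6.57   2.36 -10.15] tw [0.01 6.25 0.03]
t 0.6 pos [ 361.9 -416.9  213.6] rot [-9.0010e+01 -3.0000e-02  1.5795e+02] F [-0.8 -0.9 -0.1] T [ 0.03 -0.03 -0.07] w 91.1 q [-50.2  16.3  92.6  -0.   71.1  61.8]
```

```bash
python3 -m pendant '[{"delta_pos":[-2.5,0,-3.6],"twist":[0,3,0],"grip":100},{"delta_pos":[-5,0.5,-7.2],"twist":[0,6.3,0],"grip":100},{"delta_pos":[-6.6,1,-10.15],"twist":[0,6.3,0],"grip":100},{"delta_pos":[-6.6,2.4,-10.15],"twist":[0,6.3,0],"grip":100},{"delta_pos":[-6.6,2.4,-10.15],"twist":[0,6.3,0],"grip":100}]'; python3 plan.py 460.9 -347.5 76 -208.3; python3 - <<'E'
from workcell import imaging
import cv2
for n in("top","side"):
    p,d=imaging.grab_frame(n); cv2.imwrite(f'pics/{n}1.png',p[:,:,::-1])
E
```

```text
time_s: 1.1
ee_pos: [459.3, -346.7, 187.7]
ee_rot: [-90.0, -0.3, 152.1]
force: [0.4, -0.2, -0.4]
gripper_width: 91.3
cm [-0.23 11.17  0.  ] tw [0.04 0.42 0.28]
t 1.1 pos [ 459.3 -346.7  187.7] rot [-90.04  -0.28 152.12] F [ 0.4 -0.2 -0.4] T [ 0.02  0.05 -0.05] w 91.3 q [-38.2  19.5  91.8  -0.   69.   79.7]
```

View pics/top1.png

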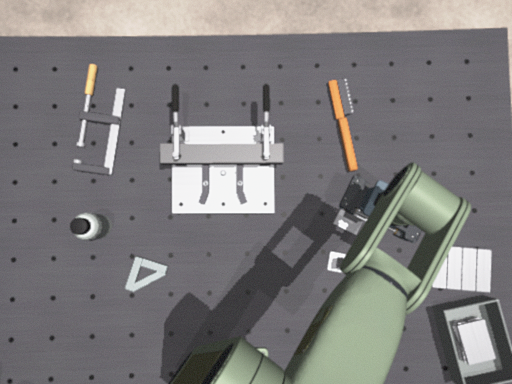

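View pics/side1.png

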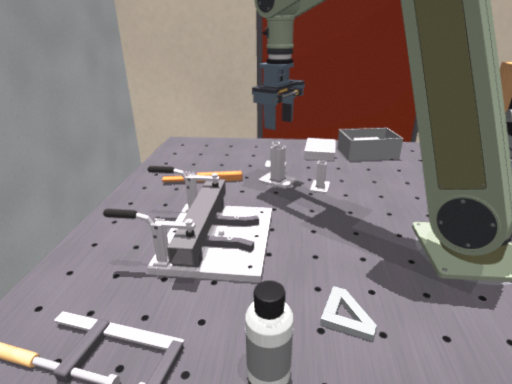

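The fingers at about (278,110) in the side view straddle the post at (278,150). I'm descending.

```bash
python3 plan.py 460.9 -347.5 76 -208.3; python3 -m pendant '[{"delta_pos":[-0.1,2.5,0],"twist":[0,0,0],"grip":100},{"delta_pos":[-0.1,5,0],"twist":[0,0,0],"grip":100},{"delta_pos":[-0.1,7.5,0],"twist":[0,0,0],"grip":100},{"delta_pos":[-0.1,10,0],"twist":[0,0,0],"grip":100},{"delta_pos":[-0.1,11.2,0],"twist":[0,0,0],"grip":100}]'; python3 plan.py 460.9 -347.5 76 -208.3
```

```text
cm [-0.11 11.36 -0.16] tw [-0.    0.29  0.07]
t 1.2 pos [ 459.3 -348.4  189.6] rot [-9.0000e+01 -7.0000e-02  1.5199e+02] F [ 0.4 -0.9  0.1] T [0.06 0.04 0.  ] w 91.3 q [-38.3  19.4  91.6  -0.   69.   79.7]
time_s: 1.7
ee_pos: [459.2, -349.1, 76.6]
ee_rot: [-90.0, -0.1, 151.9]
force: [-0.1, 0.5, 0.3]
gripper_width: 91.1
cm [-0.07  0.06 -0.22] tw [0.02 0.2  0.13]
t 1.7 pos [ 459.2 -349.1   76.6] rot [-9.002e+01 -1.300e-01  1.519e+02] F [-0.1  0.5  0.3] T [0.12 0.   0.01] w 91.1 q [-38.4  25.3 100.3  -0.   54.6  79.7]
```

```bash
python3 -m pendant '[{"delta_pos":[0,0,-0.2],"twist":[0,0.2,0],"grip":100},{"delta_pos":[0,0,-0.2],"twist":[0,0.2,0],"grip":100},{"delta_pos":[0,0,-0.2],"twist":[0,0.2,0],"grip":60},{"delta_pos":[0,0,-0.2],"twist":[0,0.2,0],"grip":45},{"delta_pos":[0,0,-0.2],"twist":[0,0.2,0],"grip":42}]' 60; python3 plan.py 460.9 -347.5 76 -208.3; python3 -m pendant '[{"delta_pos":[0,0,0],"twist":[0,0,0],"grip":30},{"delta_pos":[0,0,0],"twist":[0,0,0],"grip":20},{"delta_pos":[0,0,0],"twist":[0,0,0],"grip":0},{"delta_pos":[0,0,0],"twist":[0,0,0],"grip":0},{"delta_pos":[0,0,0],"twist":[0,0,0],"grip":0}]' 60; python3 plan.py 460.9 -347.5 76 -208.3
```

```text
time_s: 2.2
ee_pos: [461.9, -347.5, 78.8]
ee_rot: [-90.0, 0.1, 151.8]
force: [0.7, -0.1, -0.5]
gripper_width: 70.1
cm [0.09 0.28 0.05] tw [-0.02  0.09 -0.09]
t 2.2 pos [ 461.9 -347.5   78.8] rot [-8.9980e+01  9.0000e-02  1.5179e+02] F [ 0.7 -0.1 -0.5] T [ 0.04 -0.01 -0.04] w 70.1 q [-38.1  25.2 100.1  -0.   54.6  80.1]
time_s: 2.7
ee_pos: [461.4, -347.5, 77.9]
ee_rot: [-90.0, 0.0, 151.8]
force: [0.1, -1.1, -0.1]
gripper_width: 34.7
cm [0.04 0.19 0.02] tw [-0.04  0.11 -0.  ]
t 2.7 pos [ 461.4 -347.5   77.9] rot [-89.96   0.   151.81] F [ 0.1 -1.1 -0.1] T [-0.04  0.11  0.08] w 34.7 q [-38.1  25.2 100.2  -0.   54.6  80.1]
```

The foot is gripped at width 34.7 mm. Lifting.

```bash
python3 -m pendant '[{"delta_pos":[0,-1,0],"twist":[0,0,0],"grip":0},{"delta_pos":[0,-2.5,0],"twist":[0,0,0],"grip":0},{"delta_pos":[0,-4.5,0],"twist":[0,0,0],"grip":0},{"delta_pos":[0,-6.5,0],"twist":[0,0,0],"grip":0},{"delta_pos":[0,-8.5,0],"twist":[0,0,0],"grip":0}]'; python3 plan.py 427.3 11.2 160 178.88
```

```text
time_s: 3.2
ee_pos: [460.7, -346.3, 162.9]
ee_rot: [-90.0, -0.2, 151.8]
force: [-0.1, -0.3, -6.6]
gripper_width: 35.1
cm [ 19.85   0.37 -29.92] tw [  0.08 -27.09   0.15]
t 3.2 pos [ 460.7 -346.3  162.9] rot [-90.04  -0.17 151.79] F [-0.1 -0.3 -6.6] T [ 0.07 -0.04  0.01] w 35.1 q [-38.1  20.6  93.9   0.   65.7  80.1]
```

```bash
python3 -m pendant '[{"delta_pos":[1.2,0,-1.8],"twist":[0,-2,0],"grip":0},{"delta_pos":[3.2,0,-4.8],"twist":[0,-4.5,0],"grip":0},{"delta_pos":[5.2,0,-7.8],"twist":[0,-7,0],"grip":0},{"delta_pos":[7.2,0,-10.8],"twist":[0,-9.5,0],"grip":0},{"delta_pos":[9.2,0,-13.8],"twist":[0,-12,0],"grip":0}]'; python3 plan.py 427.3 11.2 160 178.88
```

```text
time_s: 3.7
ee_pos: [444.5, -180.2, 162.4]
ee_rot: [-90.0, -0.1, 163.9]
force: [1.0, 1.3, -6.0]
gripper_width: 34.5
cm [  6.97   0.27 -17.91] tw [  0.06 -15.02   0.12]
t 3.7 pos [ 444.5 -180.2  162.4] rot [-9.0040e+01 -1.3000e-01  1.6386e+02] F [ 1.   1.3 -6. ] T [ 0.04 -0.09  0.03] w 34.5 q [-23.5  12.2 106.2   0.   61.7  82.7]
```

```bash
python3 -m pendant '[{"delta_pos":[1.4,0,-3.8],"twist":[0,-3,0],"grip":0},{"delta_pos":[2.8,0,-7.6],"twist":[0,-6,0],"grip":0},{"delta_pos":[4.2,0,-11.4],"twist":[0,-9.5,0],"grip":0},{"delta_pos":[5.6,0,-15],"twist":[0,-13,0],"grip":0},{"delta_pos":[6.9,0.2,-17.8],"twist":[0,-15,0],"grip":0}]'; python3 -m pendant '[{"delta_pos":[0,1,0],"twist":[0,0,0],"grip":0},{"delta_pos":[0,2,0],"twist":[0,0,0],"grip":0},{"delta_pos":[0,2.5,0],"twist":[0,0,0],"grip":0},{"delta_pos":[0,2.5,0],"twist":[0,0,0],"grip":0},{"delta_pos":[0,2.5,0],"twist":[0,0,0],"grip":0}]'; python3 plan.py 427.3 11.2 112 178.88;  python3 - <<'E'
from workcell import imaging
import cv2,numpy as np
for n in("top","side"):
    p,d=imaging.grab_frame(n); cv2.imwrite(f'pics/{n}2.png',p[:,:,::-1]); np.savez(f"pics/{n}2.npz",p=p,d=d)
s=cv2.imread('pics/side2.png'); cv2.imwrite('pics/side2z.png',cv2.resize(s[100:300,130:380],None,fx=3,fy=3,interpolation=cv2.INTER_CUBIC))
E
python3 plan.py 427.3 11.2 112 178.88
```

```text
time_s: 4.2
ee_pos: [428.0, 10.3, 160.8]
ee_rot: [-90.0, -0.1, 178.9]
force: [0.6, 0.6, -7.3]
gripper_width: 34.7
time_s: 4.7
ee_pos: [429.3, 7.4, 135.8]
ee_rot: [-90.0, -0.0, 178.7]
force: [0.7, -1.0, -6.0]
gripper_width: 34.5
cm [ 0.2   2.38 -0.38] tw [-0.01 -0.18  0.02]
t 4.7 pos [429.3   7.4 135.8] rot [-8.999e+01 -2.000e-02  1.787e+02] F [ 0.7 -1.  -6. ] T [ 0.02 -0.03 -0.01] w 34.5 q [ -0.5   9.4 114.4  -0.   56.3  90.8]
cm [ 0.23  2.42 -0.36] tw [-0.01 -0.16 -0.04]
t 4.8 pos [429.5   7.6 136.2] rot [-8.9990e+01  4.0000e-02  1.7872e+02] F [ 0.8 -0.3 -6.9] T [ 0.03 -0.01 -0.03] w 34.4 q [ -0.5   9.4 114.3  -0.   56.3  90.8]
```

View pics/top2.png

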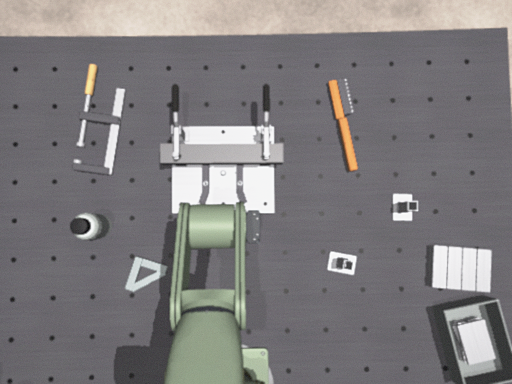

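View pics/side2z.png

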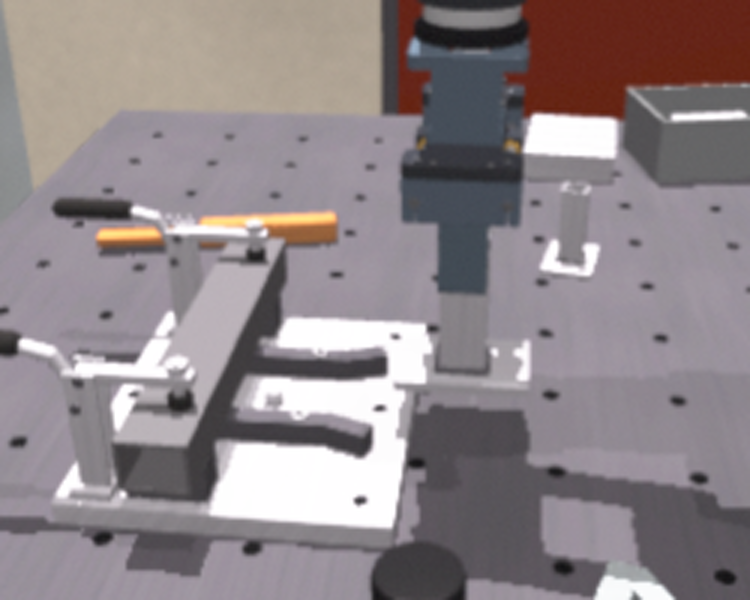

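```bash
python3 - <<'E'
from h import *
z=lambda x,y:(x/3+130-.33,y/3+100-.33)
print('pin',onz('side',*z(274,396),32))
a=onz('side',*z(530,376),66);b=onz('side',*z(397,374),66);c=onz('side',*z(530,341),66); print('foot near R,L top, far R',a,b,c,'L',np.linalg.norm(a-b),'ctr',(c+b)/2)
E
python3 - <<'E'
import cv2
s=cv2.imread('pics/side2.png'); cv2.imwrite('pics/side2y.png',cv2.resize(s[190:250,200:320],None,fx=6,fy=6,interpolation=cv2.INTER_CUBIC))
E
```

```text
pin [574.4463035  17.9921903  32.       ]
foot near R,L top, far R [377.56606054  26.51518266  66.        ] [476.41880018  31.92106756  66.        ] [376.24222121 -25.65537727  66.        ] L 99.00044305545852 ctr [426.33051069   3.13284515  66.        ]
```

View pics/side2y.png

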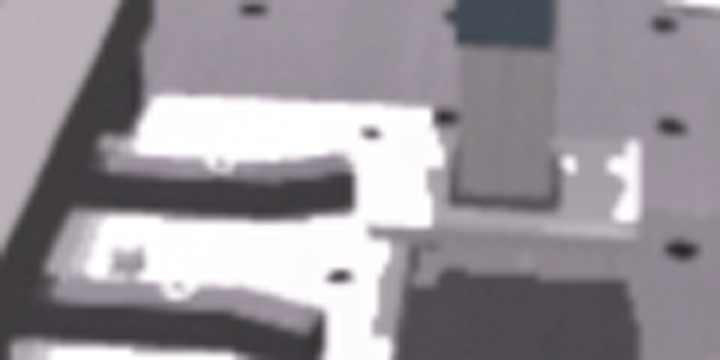

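```bash
python3 - <<'E'
from h import *
z=lambda x,y:(x/6+200-.42,y/6+190-.42)
print('bolts',onz('side',*z(220,162),40),onz('side',*z(178,289),40))
print('pin',onz('side',*z(127,250),32))
print('bed corner fr',onz('side',*z(432,105),20))
for zz in (64,66,68): print('plate near edge corners',onz('side',*z(370,228),zz),onz('side',*z(638,234),zz), 'far', onz('side',*z(638,142),zz))
print('proj of expected', proj('side',[577.3,8.3,32]), z(127,250), proj('side',[548.5,55.9,40]),z(178,289), proj('side',[546.6,-37.4,40]),z(220,162))
for x in(-50,50):
  for y in (-35,35):
    a=np.radians(-1.3); print(x,y,(proj('side',[429.4+x*np.cos(a)-y*np.sin(a),7.5+x*np.sin(a)+y*np.cos(a),66])-[200,190])*6)
E
```

```text
bolts [546.85251462 -40.53799194  40.        ] [548.45808472  53.07263998  40.        ]
pin [575.39515567  16.24786924  32.        ]
bed corner fr [ 464.63666533 -131.99407709   20.        ]
plate near edge corners [477.20499355  42.40276496  64.        ] [378.68050343  38.29067357  64.        ] far [377.03375023 -29.48118926  64.        ]
plate near edge corners [476.91974452  45.54025152  66.        ] [378.86611532  41.44781233  66.        ] far [377.22723216 -26.00016025  66.        ]
plate near edge corners [476.6344955   48.67773809  68.        ] [379.05172722  44.60495109  68.        ] far [377.4207141  -22.51913124  68.        ]
proj of expected [220.59203326 229.38575285] (220.74666666666667, 231.24666666666667) [229.01539119 238.45508413] (229.24666666666667, 237.74666666666667) [236.15610701 217.22972279] (236.24666666666667, 216.58)
-50 -35 [631.90325513 138.8835182 ]
-50 35 [631.92558686 234.52901632]
50 -35 [379.64677596 125.76741368]
50 35 [359.6974644  219.02493571]
```

```bash
python3 -m pendant '[{"delta_pos":[0.2,0.8,-0.36],"twist":[0,-0.16,0],"grip":0},{"delta_pos":[0.2,1.6,-0.36],"twist":[0,-0.16,0],"grip":0},{"delta_pos":[0.2,2.2,-0.36],"twist":[0,-0.16,0],"grip":0},{"delta_pos":[0.2,2.2,-0.36],"twist":[0,-0.16,0],"grip":0},{"delta_pos":[0.2,2.2,-0.36],"twist":[0,-0.16,0],"grip":0}]'; python3 plan.py 427.3 11.2 114 178.88; python3 plan.py 497.3 9.9 114 178.88
```

```text
time_s: 5.3
ee_pos: [427.2, 11.8, 113.7]
ee_rot: [-90.0, -0.0, 179.0]
force: [1.1, 0.4, -7.4]
gripper_width: 34.8
cm [-0.01 -0.03  0.06] tw [-0.01  0.08  0.02]
t 5.3 pos [427.2  11.8 113.7] rot [-8.9990e+01 -2.0000e-02  1.7896e+02] F [ 1.1  0.4 -7.4] T [0.02 0.   0.02] w 34.8 q [  0.   10.8 116.5  -0.   52.8  91.1]
cm [-7.02 -0.03  0.06] tw [-0.01  0.08  0.02]
t 5.3 pos [427.2  11.8 113.7] rot [-8.9990e+01 -2.0000e-02  1.7896e+02] F [ 1.1  0.4 -7.4] T [0.02 0.   0.02] w 34.8 q [  0.   10.8 116.5  -0.   52.8  91.1]
```

Now sliding in towards -x of the tool, watching the forces.

```bash
python3 -m pendant '[{"delta_pos":[-0.9,0,0.06],"twist":[0,0,0],"grip":0},{"delta_pos":[-1.8,0,0.06],"twist":[0,0,0],"grip":0},{"delta_pos":[-2.7,0,0.06],"twist":[0,0,0],"grip":0},{"delta_pos":[-3.6,0,0.06],"twist":[0,0,0],"grip":0},{"delta_pos":[-4.5,0,0.06],"twist":[0,0,0],"grip":0}]'; python3 plan.py 497.3 9.9 114 178.88;python3 -m pendant '[{"delta_pos":[-0.5,0,0],"twist":[0,0,0],"grip":0},{"delta_pos":[-1,0,0],"twist":[0,0,0],"grip":0},{"delta_pos":[-1.5,0,0],"twist":[0,0,0],"grip":0},{"delta_pos":[-2,0,0],"twist":[0,0,0],"grip":0},{"delta_pos":[-2.5,0,0],"twist":[0,0,0],"grip":0}]'; python3 plan.py 497.3 9.9 114 178.88
```

```text
time_s: 5.8
ee_pos: [473.3, 10.3, 113.9]
ee_rot: [-90.0, 0.0, 179.0]
force: [0.6, -0.2, -7.0]
gripper_width: 34.6
cm [-2.4  -0.01  0.  ] tw [-0.    0.07 -0.01]
t 5.8 pos [473.3  10.3 113.9] rot [-9.0000e+01  1.0000e-02  1.7895e+02] F [ 0.6 -0.2 -7. ] T [0.04 0.06 0.01] w 34.6 q [-1.000e-01  1.460e+01  1.111e+02 -0.000e+00  5.430e+01  9.090e+01]
time_s: 6.3
ee_pos: [497.4, 9.9, 113.9]
ee_rot: [-90.0, -0.0, 179.0]
force: [-0.2, 0.5, -7.4]
gripper_width: 34.9
cm [ 0.01 -0.01 -0.  ] tw [-0.01  0.08  0.  ]
t 6.3 pos [497.4   9.9 113.9] rot [-89.99  -0.   178.96] F [-0.2  0.5 -7.4] T [0.   0.01 0.03] w 34.9 q [ -0.2  16.6 108.1  -0.   55.3  90.9]
```

```bash
python3 -m pendant '[{"delta_pos":[-0.7,0,0],"twist":[0,0,0],"grip":0},{"delta_pos":[-1.4,0,0],"twist":[0,0,0],"grip":0},{"delta_pos":[-2.1,0,0],"twist":[0,0,0],"grip":0},{"delta_pos":[-2.8,0,0],"twist":[0,0,0],"grip":0},{"delta_pos":[-3.5,0,0],"twist":[0,0,0],"grip":0}]'; python3 plan.py 577.3 8.3 114 178.88; python3 - <<'E'
from workcell import imaging
import cv2,numpy as np
for n in("top","side"):
    p,d=imaging.grab_frame(n); cv2.imwrite(f'pics/{n}3.png',p[:,:,::-1])
s=cv2.imread('pics/side3.png'); a=cv2.resize(s[150:260,150:300],None,fx=5,fy=5,interpolation=cv2.INTER_CUBIC); cv2.imwrite('pics/side3z.png',a)
E
```

```text
time_s: 6.8
ee_pos: [532.8, 9.2, 113.8]
ee_rot: [-90.0, -0.0, 179.0]
force: [-0.5, 0.2, -6.6]
gripper_width: 34.6
cm [-4.45 -0.02  0.01] tw [-0.01  0.07  0.01]
t 6.8 pos [532.8   9.2 113.8] rot [-8.9990e+01 -1.0000e-02  1.7895e+02] F [-0.5  0.2 -6.6] T [ 0.06 -0.03 -0.03] w 34.6 q [ -0.2  19.5 103.6  -0.   56.9  90.8]
```

View pics/side3z.png

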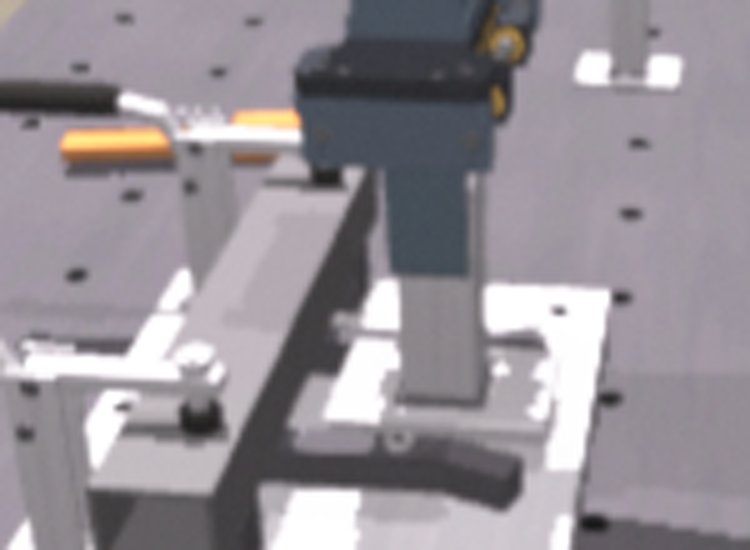

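The plate lies between the bars, with its near edge around (470,425) in the zoom. There is no contact force yet, so I'm going on to about 6 mm short of the pin.

```bash
python3 -m pendant '[{"delta_pos":[-0.8,0,0],"twist":[0,0,0],"grip":0},{"delta_pos":[-1.6,0,0],"twist":[0,0,0],"grip":0},{"delta_pos":[-2.4,0,0],"twist":[0,0,0],"grip":0},{"delta_pos":[-3.2,0,0],"twist":[0,0,0],"grip":0},{"delta_pos":[-3.8,0,0],"twist":[0,0,0],"grip":0}]'; python3 plan.py 577.3 8.3 114 178.88; python3 -m pendant '[{"delta_pos":[-0.2,0,0],"twist":[0,0,0],"grip":0},{"delta_pos":[-0.4,0,0],"twist":[0,0,0],"grip":0},{"delta_pos":[-0.55,0,0],"twist":[0,0,0],"grip":0},{"delta_pos":[-0.55,0,0],"twist":[0,0,0],"grip":0},{"delta_pos":[-0.55,0,0],"twist":[0,0,0],"grip":0}]';python3 plan.py 577.3 8.3 114 178.88
```

```text
time_s: 7.4
ee_pos: [571.2, 8.5, 113.9]
ee_rot: [-90.0, 0.0, 179.0]
force: [0.6, -0.3, -6.3]
gripper_width: 34.7
cm [-0.61 -0.01  0.01] tw [-0.    0.07 -0.03]
t 7.4 pos [571.2   8.5 113.9] rot [-9.0000e+01  3.0000e-02  1.7895e+02] F [ 0.6 -0.3 -6.3] T [-0.02 -0.02  0.  ] w 34.7 q [-0.3 22.6 98.6 -0.  58.8 90.8]
time_s: 7.9
ee_pos: [575.4, 8.4, 114.0]
ee_rot: [-90.0, -0.0, 179.0]
force: [0.4, -0.4, -6.0]
gripper_width: 35.0
cm [-0.19 -0.    0.01] tw [-0.01  0.07  0.01]
t 7.9 pos [575.4   8.4 114. ] rot [-8.9990e+01 -1.0000e-02  1.7895e+02] F [ 0.4 -0.4 -6. ] T [0.02 0.02 0.04] w 35.0 q [-0.3 22.9 98.  -0.  59.1 90.7]
```

```bash
python3 -m pendant '[{"delta_pos":[-0.1,0,0],"twist":[0,0,0],"grip":0},{"delta_pos":[-0.15,0.1,0],"twist":[0,0,0],"grip":0},{"delta_pos":[-0.15,0.2,0],"twist":[0,0,0],"grip":0},{"delta_pos":[-0.15,0.3,0],"twist":[0,0,0],"grip":0},{"delta_pos":[-0.15,0.4,0],"twist":[0,0,0],"grip":0}]';python3 plan.py 577.3 8.3 98 178.88
```

```text
time_s: 8.4
ee_pos: [577.0, 8.4, 109.8]
ee_rot: [-90.0, -0.0, 179.0]
force: [-0.1, 0.0, -6.9]
gripper_width: 34.9
cm [-0.03  1.18  0.01] tw [-0.    0.08  0.01]
t 8.4 pos [577.    8.4 109.8] rot [-9.0000e+01 -1.0000e-02  1.7896e+02] F [-0.1  0.  -6.9] T [ 0.05 -0.03 -0.02] w 34.9 q [-0.3 23.3 98.  -0.  58.7 90.7]
```

```bash
python3 -m pendant '[{"delta_pos":[0,0.1,0],"twist":[0,0,0],"grip":0},{"delta_pos":[0,0.2,0],"twist":[0,0,0],"grip":0},{"delta_pos":[0,0.3,0],"twist":[0,0,0],"grip":0},{"delta_pos":[0,0.4,0],"twist":[0,0,0],"grip":0},{"delta_pos":[0,0.4,0],"twist":[0,0,0],"grip":0}]';python3 plan.py 577.3 8.3 98 178.88
```

```text
time_s: 8.9
ee_pos: [577.0, 8.4, 105.8]
ee_rot: [-90.0, -0.0, 179.0]
force: [-0.2, 0.3, -6.7]
gripper_width: 34.7
cm [-0.03  0.78  0.01] tw [-0.01  0.07  0.02]
t 8.9 pos [577.    8.4 105.8] rot [-8.9990e+01 -2.0000e-02  1.7895e+02] F [-0.2  0.3 -6.7] T [ 0.02  0.01 -0.01] w 34.7 q [-0.3 23.5 98.3 -0.  58.2 90.7]
```

Free at 105.8, below the pin-top level of about 110, so the hole is over the pin. Continuing down.

```bash
python3 -m pendant '[{"delta_pos":[0,0.1,0],"twist":[0,0,0],"grip":0},{"delta_pos":[0,0.2,0],"twist":[0,0,0],"grip":0},{"delta_pos":[0,0.3,0],"twist":[0,0,0],"grip":0},{"delta_pos":[0,0.4,0],"twist":[0,0,0],"grip":0},{"delta_pos":[0,0.5,0],"twist":[0,0,0],"grip":0}]';python3 plan.py 577.3 8.3 98 178.88
```

```text
time_s: 9.4
ee_pos: [577.3, 8.4, 100.9]
ee_rot: [-90.0, 0.0, 179.0]
force: [0.4, 0.1, -6.8]
gripper_width: 35.0
cm [-0.    0.29  0.01] tw [-0.01  0.07 -0.01]
t 9.4 pos [577.3   8.4 100.9] rot [-8.9990e+01  1.0000e-02  1.7895e+02] F [ 0.4  0.1 -6.8] T [ 0.06 -0.04  0.01] w 35.0 q [-0.3 23.8 98.7 -0.  57.5 90.7]
```

```bash
python3 -m pendant '[{"delta_pos":[0,0.07,0],"twist":[0,0,0],"grip":0},{"delta_pos":[0,0.14,0],"twist":[0,0,0],"grip":0},{"delta_pos":[0,0.2,0],"twist":[0,0,0],"grip":0},{"delta_pos":[0,0.2,0],"twist":[0,0,0],"grip":0},{"delta_pos":[0,0.2,0],"twist":[0,0,0],"grip":0}]';python3 plan.py 577.3 8.3 98 178.88
```

```text
time_s: 9.9
ee_pos: [577.2, 8.4, 98.9]
ee_rot: [-90.0, 0.0, 179.0]
force: [-0.5, -0.1, -7.7]
gripper_width: 34.8
cm [-0.01  0.09  0.01] tw [-0.    0.08 -0.01]
t 9.9 pos [577.2   8.4  98.9] rot [-9.0000e+01  1.0000e-02  1.7896e+02] F [-0.5 -0.1 -7.7] T [ 0.02 -0.06 -0.01] w 34.8 q [-0.3 23.9 98.8 -0.  57.3 90.7]
```

```bash
python3 -m pendant '[{"delta_pos":[0,0.03,0],"twist":[0,0,0],"grip":0},{"delta_pos":[0,0.06,0],"twist":[0,0,0],"grip":0},{"delta_pos":[0,0.1,0],"twist":[0,0,0],"grip":0},{"delta_pos":[0,0.1,0],"twist":[0,0,0],"grip":0},{"delta_pos":[0,0.1,0],"twist":[0,0,0],"grip":0}]';python3 plan.py 577.3 8.3 98 178.88
```

```text
time_s: 10.4
ee_pos: [577.2, 8.4, 98.0]
ee_rot: [-90.0, 0.0, 179.0]
force: [1.8, 0.1, -6.8]
gripper_width: 34.5
cm [-0.01 -0.    0.01] tw [-0.01  0.08 -0.01]
t 10.4 pos [577.2   8.4  98. ] rot [-8.9990e+01  1.0000e-02  1.7896e+02] F [ 1.8  0.1 -6.8] T [ 0.01 -0.13  0.03] w 34.5 q [-0.3 24.  98.9 -0.  57.1 90.7]
```

```bash
python3 -m pendant '[{"delta_pos":[0,0.03,0],"twist":[0,0,0],"grip":0},{"delta_pos":[0,0.06,0],"twist":[0,0,0],"grip":0},{"delta_pos":[0,0.08,0],"twist":[0,0,0],"grip":0},{"delta_pos":[0,0.08,0],"twist":[0,0,0],"grip":0},{"delta_pos":[0,0.08,0],"twist":[0,0,0],"grip":0}]';python3 plan.py 577.3 8.3 98 178.88
```

```text
time_s: 10.9
ee_pos: [577.3, 8.4, 97.9]
ee_rot: [-90.0, 0.0, 179.0]
force: [-1.2, 0.0, 3.3]
gripper_width: 34.8
cm [-0.   -0.01  0.01] tw [-0.    0.07 -0.04]
t 10.9 pos [577.3   8.4  97.9] rot [-9.0000e+01  4.0000e-02  1.7895e+02] F [-1.2  0.   3.3] T [0.13 0.47 0.04] w 34.8 q [-0.3 24.  98.9 -0.  57.1 90.7]
```

Contact is at TCP 97.9, which is bed level: 20 mm bed plus the 78 mm grasp height. Adding push.

```bash
python3 -m pendant '[{"delta_pos":[0,0.02,0],"twist":[0,0,0],"grip":0},{"delta_pos":[0,0.04,0],"twist":[0,0,0],"grip":0},{"delta_pos":[0,0.06,0],"twist":[0,0,0],"grip":0},{"delta_pos":[0,0.06,0],"twist":[0,0,0],"grip":0},{"delta_pos":[0,0.06,0],"twist":[0,0,0],"grip":0}]';python3 plan.py 577.3 8.3 98 178.88
```

```text
time_s: 11.4
ee_pos: [577.3, 8.4, 97.9]
ee_rot: [-90.0, 0.1, 179.0]
force: [-2.3, -1.3, 7.6]
gripper_width: 34.9
cm [-0.   -0.01  0.01] tw [-0.    0.07 -0.05]
t 11.4 pos [577.3   8.4  97.9] rot [-9.0000e+01  5.0000e-02  1.7895e+02] F [-2.3 -1.3  7.6] T [0.15 0.8  0.  ] w 34.9 q [-0.3 24.  98.9 -0.  57.1 90.7]
```

There is a moment of +0.8 N·m about y. The plate bears on its rear edge, so it is pitched slightly nose-up. I'll add a small pitch correction and a bit more push.

```bash
python3 -m pendant '[{"delta_pos":[0,0,0],"twist":[0,0,-0.1],"grip":0},{"delta_pos":[0,0.02,0],"twist":[0,0,-0.2],"grip":0},{"delta_pos":[0,0.03,0],"twist":[0,0,-0.25],"grip":0},{"delta_pos":[0,0.03,0],"twist":[0,0,-0.25],"grip":0},{"delta_pos":[0,0.03,0],"twist":[0,0,-0.25],"grip":0}]';python3 plan.py 577.3 8.3 98 178.88
```

```text
time_s: 11.9
ee_pos: [577.4, 8.4, 98.0]
ee_rot: [-90.0, -0.2, 179.0]
force: [-4.3, -0.9, 10.2]
gripper_width: 35.1
cm [ 0.01 -0.    0.01] tw [-0.01  0.07  0.15]
t 11.9 pos [577.4   8.4  98. ] rot [-8.9990e+01 -1.5000e-01  1.7895e+02] F [-4.3 -0.9 10.2] T [ 0.08  0.53 -0.  ] w 35.1 q [-0.3 24.1 98.7 -0.  57.4 90.7]
```

```bash
python3 -m pendant '[{"delta_pos":[0.02,0,0],"twist":[0,0,0],"grip":0},{"delta_pos":[0.04,0.02,0],"twist":[0,0,-0.05],"grip":0},{"delta_pos":[0.06,0.04,0],"twist":[0,0,-0.05],"grip":0},{"delta_pos":[0.06,0.06,0],"twist":[0,0,-0.05],"grip":0},{"delta_pos":[0.06,0.06,0],"twist":[0,0,-0.05],"grip":0}]';python3 plan.py 577.3 8.3 98 178.88
```

```text
time_s: 12.4
ee_pos: [577.4, 8.4, 97.9]
ee_rot: [-90.0, -0.1, 179.0]
force: [-4.7, -0.2, 10.9]
gripper_width: 34.7
cm [ 0.01 -0.01  0.01] tw [-0.01  0.07  0.12]
t 12.4 pos [577.4   8.4  97.9] rot [-8.9990e+01 -1.2000e-01  1.7895e+02] F [-4.7 -0.2 10.9] T [ 0.15  0.47 -0.01] w 34.7 q [-0.3 24.1 98.8 -0.  57.3 90.7]
```

```bash
python3 -m pendant '[{"delta_pos":[0.02,0.02,0],"twist":[0,0,0],"grip":0},{"delta_pos":[0.04,0.04,0],"twist":[0,0,0],"grip":0},{"delta_pos":[0.06,0.06,0],"twist":[0,0,0],"grip":0},{"delta_pos":[0.06,0.06,0],"twist":[0,0,0],"grip":0},{"delta_pos":[0.06,0.06,0],"twist":[0,0,0],"grip":0}]';python3 plan.py 577.3 8.3 98 178.88; sleep 0; python3 -m pendant '[{"delta_pos":[0,0,0],"twist":[0,0,0],"grip":0},{"delta_pos":[0,0,0],"twist":[0,0,0],"grip":0},{"delta_pos":[0,0,0],"twist":[0,0,0],"grip":0},{"delta_pos":[0,0,0],"twist":[0,0,0],"grip":0},{"delta_pos":[0,0,0],"twist":[0,0,0],"grip":0}]';python3 plan.py 577.3 8.3 98 178.88
```

```text
time_s: 12.9
ee_pos: [577.3, 8.4, 97.9]
ee_rot: [-90.0, -0.0, 179.0]
force: [-4.0, -0.4, 13.9]
gripper_width: 34.8
cm [-0.   -0.01  0.01] tw [-0.    0.07  0.04]
t 12.9 pos [577.3   8.4  97.9] rot [-9.0000e+01 -4.0000e-02  1.7895e+02] F [-4.  -0.4 13.9] T [0.17 0.53 0.02] w 34.8 q [-0.3 24.  98.8 -0.  57.2 90.7]
time_s: 13.4
ee_pos: [577.3, 8.4, 97.9]
ee_rot: [-90.0, -0.0, 179.0]
force: [-3.4, -1.3, 13.8]
gripper_width: 34.7
cm [-0.   -0.01  0.01] tw [-0.    0.07  0.04]
t 13.4 pos [577.3   8.4  97.9] rot [-9.0000e+01 -4.0000e-02  1.7895e+02] F [-3.4 -1.3 13.8] T [0.15 0.51 0.05] w 34.7 q [-0.3 24.  98.8 -0.  57.2 90.7]
```

```bash
python3 -m pendant '[{"delta_pos":[0.02,0.02,0],"twist":[0,0,0],"grip":0},{"delta_pos":[0.03,0.04,0],"twist":[0,0,0],"grip":0},{"delta_pos":[0.03,0.07,0],"twist":[0,0,0],"grip":0},{"delta_pos":[0.03,0.07,0],"twist":[0,0,0],"grip":0},{"delta_pos":[0.03,0.07,0],"twist":[0,0,0],"grip":0}]';python3 plan.py 577.3 8.3 98 178.88;  python3 - <<'E'
from workcell import imaging
import cv2,numpy as np
for n in("top","side"):
    p,d=imaging.grab_frame(n); cv2.imwrite(f'pics/{n}4.png',p[:,:,::-1])
s=cv2.imread('pics/side4.png'); cv2.imwrite('pics/side4z.png',cv2.resize(s[150:260,150:300],None,fx=5,fy=5,interpolation=cv2.INTER_CUBIC))
E
```

```text
time_s: 13.9
ee_pos: [577.3, 8.4, 97.9]
ee_rot: [-90.0, 0.0, 178.9]
force: [-4.1, -1.0, 16.5]
gripper_width: 35.2
cm [-0.   -0.01  0.01] tw [-0.    0.07 -0.01]
t 13.9 pos [577.3   8.4  97.9] rot [-9.0000e+01  1.0000e-02  1.7895e+02] F [-4.1 -1.  16.5] T [0.25 0.72 0.01] w 35.2 q [-0.3 24.  98.9 -0.  57.1 90.7]
```

View pics/side4z.png

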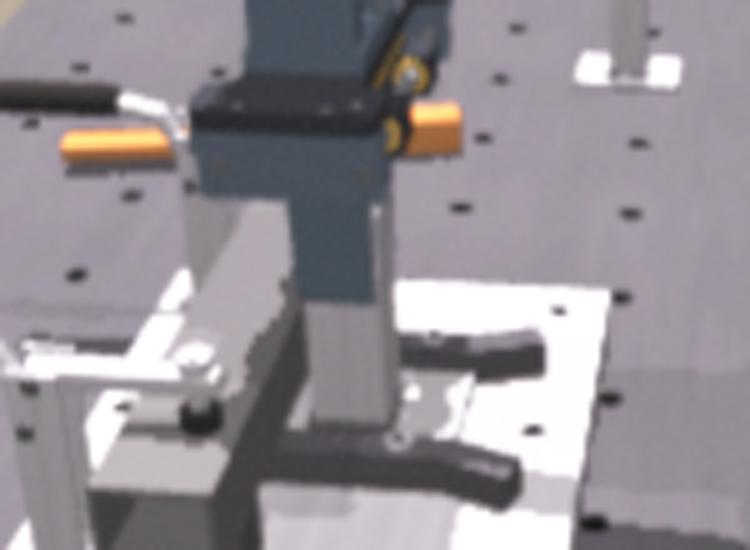

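View pics/top4.png

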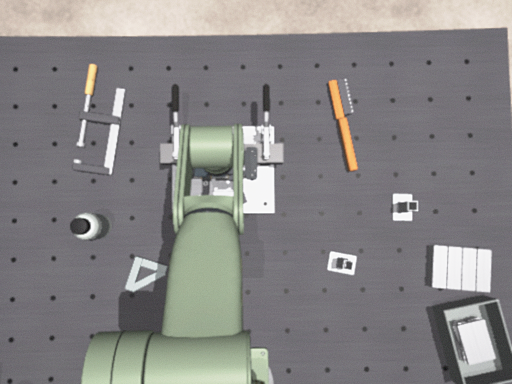

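The side view shows the plate down between the bars: its rear end at (440,405) lies below the bar tops, and the post at (350,420) stands at the beam face. The push is 16.5 N. One small final trim and a hold to check that it is steady.

```bash
python3 -m pendant '[{"delta_pos":[0,0.02,0],"twist":[0,0,-0.05],"grip":0},{"delta_pos":[0,0.04,0],"twist":[0,0,-0.1],"grip":0},{"delta_pos":[0,0.04,0],"twist":[0,0,-0.1],"grip":0},{"delta_pos":[0,0.04,0],"twist":[0,0,-0.1],"grip":0},{"delta_pos":[0,0.04,0],"twist":[0,0,-0.1],"grip":0}]' 60;python3 plan.py 577.3 8.3 98 178.88; for i in 1 ; do python3 -m pendant '[{"delta_pos":[0,0,0],"twist":[0,0,0],"grip":0},{"delta_pos":[0,0,0],"twist":[0,0,0],"grip":0},{"delta_pos":[0,0,0],"twist":[0,0,0],"grip":0},{"delta_pos":[0,0,0],"twist":[0,0,0],"grip":0},{"delta_pos":[0,0,0],"twist":[0,0,0],"grip":0}]'; done; python3 -m pendant '[{"delta_pos":[0,0,0],"twist":[0,0,0],"grip":0},{"delta_pos":[0,0,0],"twist":[0,0,0],"grip":0},{"delta_pos":[0,0,0],"twist":[0,0,0],"grip":0},{"delta_pos":[0,0,0],"twist":[0,0,0],"grip":0},{"delta_pos":[0,0,0],"twist":[0,0,0],"grip":0}]'; python3 plan.py 577.3 8.3 98 178.88
```

```text
time_s: 14.5
ee_pos: [577.3, 8.4, 97.9]
ee_rot: [-90.0, -0.1, 179.0]
force: [-5.5, -0.4, 18.7]
gripper_width: 34.8
cm [ 0.   -0.01  0.01] tw [-0.    0.07  0.06]
t 14.5 pos [577.3   8.4  97.9] rot [-9.0000e+01 -6.0000e-02  1.7895e+02] F [-5.5 -0.4 18.7] T [ 0.14  0.64 -0.06] w 34.8 q [-0.3 24.  98.8 -0.  57.2 90.7]
time_s: 15.0
ee_pos: [577.3, 8.4, 97.9]
ee_rot: [-90.0, -0.1, 179.0]
force: [-5.5, -1.0, 18.3]
gripper_width: 34.5
time_s: 15.5
ee_pos: [577.3, 8.4, 97.9]
ee_rot: [-90.0, -0.1, 179.0]
force: [-5.8, -1.5, 19.9]
gripper_width: 34.6
cm [-0.   -0.01  0.01] tw [-0.    0.07  0.07]
t 15.5 pos [577.3   8.4  97.9] rot [-9.0000e+01 -7.0000e-02  1.7895e+02] F [-5.8 -1.5 19.9] T [0.17 0.67 0.02] w 34.6 q [-0.3 24.  98.8 -0.  57.2 90.7]
```

The push is steady at about 19 N and nothing is slipping. Handing in.

```bash
python3 -c "
from workcell import job; print(job.job_done())"
```

```text
the job is handed in; nothing more can be done
None
```

The largest leg foot is seated over the locating pin. I handed the job in at 15.5 s with the gripper still holding it pressed down. I gripped the foot by its post, carried it to the loading side and slid it between the guide bars and under the beam. It went in about 16 mm above the bed to clear the pin, then straight down over it.

**Seating:** the gripper tip ended at z = 97.9 mm, which is 20 mm of bed plus the 78 mm grasp height, so the plate is at bed level. The tip was at (577.3, 8.4), and I had measured the pin at (577.3, 8.3). The last side picture shows the plate down between the bars.

**Push:** it read 18 to 20 N downward over the last second, about 25 N on the bed including the foot's weight. The opening stayed at about 34.7 mm with no slip.

**Small disagreements:**
- A sideways force of about -5.5 N in x and a moment of about 0.65 N·m remained. The plate bears slightly towards its rear, about 10 to 15 mm behind centre, so I take it as flat.
- The side camera put the pin about 8 to 10 mm off in y from the top camera. I trusted the top view, and the foot went in without any contact force.

The last top picture shows the other things on the bench unmoved.

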